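Turn the rinsed fan grilles with the spatula

TASK

The rinsed fan grilles on the drying mat are dry on top. Pull the drawer open, take out the spatula and turn every grille over with it, so that the side with the round badge lies down on the mat, flat and on its own; do not turn a grille with the fingers, though you may shove one along flat. When all are turned, lay the spatula back down in the drawer and push the drawer fully shut, leaving the disk drive, the bin and the screwdriver where they are.

Things in the scene. Friction and masses are not known exactly. Their poses are not given: they have to be found in the camera images.
- grille1: square steel fan grille, plate 120 x 120 x 4 mm, 70-140 g, solid to the blade. A 12 mm round rubber bumper in each corner, 52.5 mm from the middle in x and y, stands 10 mm proud of both faces (24 mm in all). One face has a round 32 mm badge on a strip, up at the start; z points out of that face, x along the strip. Origin: middle of the other, plain face, level with its bumper ends
- grille2: another such grille, all alike. Origin on the mat while the badge is up, 24 mm above the mat's surface when turned (z down). Lying either way up the plate is 10 mm off the mat, so a blade passes under it between the bumpers (93 mm clear), from any side
- grille3: another such grille. Two or three grilles are there, in a row across the mat; an absent one reads None
- mat: the black rubber drying mat, fixed, 340 mm (its x) by 560 mm (its y), 4 mm thick; origin at the centre of its underside on the table, z up, x roughly away from the robot
- spatula: spatula, 214 mm long, 160 g, flat underneath. Black bar handle 18 mm wide, 46 mm high, from x = -88 to +12 mm; then a neck, and a steel blade 50 mm wide, 3 mm thick from x = 32 to 126 mm. Origin: on the underside, centre line, under the place to grip near the handle's front; x to the blade's tip, z up. Starts flat in the drawer, lying across it, blade to the left (cabinet's +y)
- spatula_blade (a point): centre of the spatula's blade, 79 mm ahead of the spatula's origin and 1.5 mm above its underside; axes as the spatula's
- cab: a grey one-drawer cabinet, fixed, 220 mm deep (x), 320 mm wide (y), 95 mm high; origin at the centre of its underside on the table; -x points out of its front, roughly to the robot, the way the drawer pulls out
- cab_drawer0 (a joint): how far the drawer is pulled out, m: 0 shut, 0.15 at its stop; it starts up to 0.02 out, slides with about 1 N of friction and stays where it is left
- cab_drawer0_handle (a point): middle of the drawer's handle, a level steel bar 11 mm thick and 120 mm long along the cabinet's y, 35 mm in front of the drawer's front, at 57 mm above the table (38 mm below the cabinet's top), so there are 29 mm clear behind the bar; axes as the cabinet's
- drawer_floor (a point): centre of the drawer's inner floor, 22 mm above the table; moves with the drawer, axes as the cabinet's. Inside: 175 mm (x) by 278 mm (y), walls 51 mm high, 6 mm thick, front panel 15 mm. Pulled out 0.145, all with x below +0.05 is open to the sky
- drive: a bare disk drive, a metal slab 147 x 102 x 26 mm, lying to the right of the mat, nearer the robot; origin at the centre of its underside; leave it alone
- screw_bin: a grey open plastic bin 120 x 100 x 50 mm to the right of the mat; origin at the centre of its underside; leave it alone
- driver: a screwdriver about 200 mm long lying at the left end of the mat; leave it alone
Not all that is in view belongs to the job. Leave any brown look-alike of the grille1 alone.

How it is judged (in metres and radians):
On the way, in this order (a step that is already met when the one before it is completed fails the run):
1. the drawer is pulled open, at least 100 mm (value of joint cab_drawer0 above 0.1 m), for 0.2 s.
2. the spatula is taken out of the drawer (height (world z) of spatula above 0.1 m), for 0.2 s.
3. every grille lies turned over, badge side down, flat on the mat (angle between each of grille1, grille2, grille3's own z axis and vertical above 3 rad and z of grille1 in the frame of mat between 0.02 and 0.036 m and linear speed of each of grille1, grille2, grille3 below 0.03 m/s and x of grille1 in the frame of mat between -0.17 and 0.17 m and y of grille1 in the frame of mat between -0.28 and 0.28 m and z of grille2 in the frame of mat between 0.02 and 0.036 m and x of grille2 in the frame of mat between -0.17 and 0.17 m and y of grille2 in the frame of mat between -0.28 and 0.28 m and z of grille3 in the frame of mat between 0.02 and 0.036 m and x of grille3 in the frame of mat between -0.17 and 0.17 m and y of grille3 in the frame of mat between -0.28 and 0.28 m), for 0.3 s.
4. the spatula lies in the drawer again (z of spatula in the frame of drawer_floor between -0.006 and 0.012 m and angle between spatula's own z axis and vertical below 0.2 rad and linear speed of spatula below 0.03 m/s and x of spatula in the frame of drawer_floor between -0.09 and 0.09 m and y of spatula in the frame of drawer_floor between -0.14 and 0.14 m), for 0.3 s.
At the end, for the whole second after the job is handed in: every grille lies badge side down (within 8 degrees of flat) on the mat with its centre within the mat's edges, not on another; the spatula lies flat on the drawer's floor, released; the drawer is shut to within 8 mm (all of step 4 and angle between each of grille1, grille2, grille3's own z axis and vertical above 3 rad and z of grille1 in the frame of mat between 0.02 and 0.036 m and x of grille1 in the frame of mat between -0.17 and 0.17 m and y of grille1 in the frame of mat between -0.28 and 0.28 m and z of grille2 in the frame of mat between 0.02 and 0.036 m and x of grille2 in the frame of mat between -0.17 and 0.17 m and y of grille2 in the frame of mat between -0.28 and 0.28 m and z of grille3 in the frame of mat between 0.02 and 0.036 m and x of grille3 in the frame of mat between -0.17 and 0.17 m and y of grille3 in the frame of mat between -0.28 and 0.28 m and value of joint cab_drawer0 below 0.008 m); the robot touches nothing.
It fails at once if a grille is turned with the fingers: they press on it (over 1 N) while it stands more than 35 degrees from flat ((contact force between the fingers and grille1 above 1 N and angle between grille1's own z axis and vertical between 0.6 and 2.54 rad) or (contact force between the fingers and grille2 above 1 N and angle between grille2's own z axis and vertical between 0.6 and 2.54 rad) or (contact force between the fingers and grille3 above 1 N and angle between grille3's own z axis and vertical between 0.6 and 2.54 rad)).
It fails at once if the disk drive, the bin or the screwdriver is moved by more than 30 mm (distance of any of drive, screw_bin, driver from where it was at the start of the episode above 0.03 m).
Of grille1, grille2, grille3 only 2 to 3 are there at a start; the rules pass over those that are not, and their reading is None.
At some moment in a run one of grille1, grille2, grille3 may be knocked a few centimetres aside while the robot is not near it.
It also fails if it takes over 208 s, if anything falls off the work surface, if the arm or the gripper's body presses on something with over 40 N, if the wrist force passes 120 N, or if a joint passes its speed limit or range.

ROBOT

A 6-joint arm with a two-finger parallel gripper is mounted at the origin on the work surface. World frame = base frame: x ahead of the robot, y to its left, z up, the work surface at z = 0. Lengths are in m, angles in degrees, forces in N, time in s.
With the tool pointing down it reaches from about 0.375 to 0.9 m from the base axis. Payload 3.1 kg.
Tool frame: the origin (TCP) lies at the very end of the fingers, on their centre line; the grasp point (between the pads) lies 19 mm behind it; z points along the fingers, y is the line along which they close (so a half turn about z gives the same grasp; the last joint's range is limited). The gripper opens to 87 mm and grips with 3 to 60 N. Pads are 19 mm wide; open, the fingers measure 117 mm over their backs; the gripper's body (75 mm by 190 mm) begins 51 mm behind the grasp point.
Start: joints at [-86.373, 30.224, 82.088, -0, 67.689, -10.227], TCP at [0.15, -0.607, 0.223] pointing down, gripper open.
Joint ranges: [-176.69, 176.69], [-43.24, 126.21], [12.49, 139.97], [-82, 262], [0, 151.66], [-163.58, 163.58]. Speed limits (degrees/s): [159.86, 159.86, 180, 180, 180, 180].

INTERFACE

Orientations are given as a 3x3 rotation matrix whose columns are the frame's x, y, z axes.
In Python, from rig import * gives the robot as it stands.
- The arm moves only by the tool jog_arm, never from a script. Its arguments are lists of equal length, an entry for each row: "delta_pos": the shift along the world's x, y, z in cm, a list of three; "turn": the turn about the world's z in degrees; "grip": the closure, from 0 (fully open) to 1 (shut). In form: {"delta_pos": [[x, y, z], ...], "turn": [turn, ...], "grip": [grip, ...]}. A call has 1 to 12 rows; each row is the pose to reach, as a shift and turn from the pose commanded when the call began; what a row does not reach only later rows make up. A row lasts 1/8 s, in which the tool goes at most 62.5 mm and 10.7 degrees, less where a joint would pass 70% of its speed; a pose out of reach is approached as far as the arm can. A call with a gripper value outside its range is refused whole. The fingers move at their own pace and stop on an object; the grip force is fixed at half the most. Time passes only in rows, so rows that repeat a pose let the fingers close. It gives the time, the measured TCP pose, the force, the opening and the grip force at its end, in the units of the state.
- read_state(): the state, without advancing time (a new reading comes with each control period).
- capture(name): name is "scene" or "side" or "wrist"; returns a dict with "color" (400x640x3 uint8, blue, green, red), "fovy" (degrees; the focal length in pixels is half the picture's height over the tangent of half this angle, whatever the lens; pixels are square), "cx", "cy" (the principal point, pixels), "camera_from_world" (4x4, takes a point from world to camera coordinates). Camera axes: x right, y up, looking along -z (the intrinsics and any distortion apply to the point x, -y, -z); pixel columns grow to the right and rows downward; lengths in m; the calibration is good to about 2 mm. A picture is of the moment at which its call begins. There is no depth.
- hand_in(): hands the job in; it is judged then, once.
The state is a dict: "time_s": time; "joint_positions": joint angles; "qvel": joint speeds; "tau": joint torques, N m; "position": TCP position; "tcp_rot": TCP orientation; "force": force on the tool from outside, world axes, zero at the start; "moment": the same for the moment, N m; "opening": opening from 0.0 (shut) to 1.0 (fully open); "grasp_force": force on a finger pad.
Only numpy, scipy, OpenCV 4.12 (cv2) and the standard library are available. Lean on these libraries where they do the work, as an engineer would, in place of code of your own. Each camera call takes 0.05 s, during which the arm holds its last target. There are 200 camera calls.

## Working session

There is one attempt and no reset: what is moved stays moved. The work goes in short steps, Python scripts to look and compute and a tool call to move; the robot and the scene stay as the last step left them, time stands still between calls to the robot, and variables do not carry over. Pictures are saved under pics/ and viewed, at most 14 in all, crops included, and the job is handed in when it is done.

Besides the shell and the picture viewer there is one more tool, called after "Call:" as name(argument=value, ...) on one line, values as JSON. jog_arm: Moves the arm, as the interface text tells. Its arguments: {"type":"object","properties":{"delta_pos":{"type":"array"},"turn":{"type":"array"},"grip":{"type":"array"}},"required":["delta_pos","turn","grip"]}

```bash
mkdir -p pics; ls; python3 - <<'E'
from rig import *
import cv2,numpy as np
s=read_state();print(s['time_s'],s['position'],s['tcp_rot'],s['opening'])
for n in ['scene','side','wrist']:
    c=capture(n);cv2.imwrite(f'pics/{n}0.png',c['color']);print(n,c['fovy'],c['cx'],c['cy'],{k:v for k,v in c.items() if k not in('color',)})
E
```

```text
pics
0.0 [ 0.14962565 -0.60605399  0.22156705] [[ 9.70897865e-01  2.39493852e-01 -1.77782279e-04]
 [ 2.39493661e-01 -9.70895469e-01  2.18502855e-03]
 [ 3.50692894e-04 -2.16401728e-03 -9.99997597e-01]] 1.0003399208954018
scene 45.86146574527703 322.96571066347576 195.30940374946587 {'fovy': 45.86146574527703, 'cx': 322.96571066347576, 'cy': 195.30940374946587, 'camera_from_world': array([[ 0.7612708 ,  0.64839349, -0.00725569, -0.33408319],
       [-0.3543469 ,  0.42535328,  0.8327742 ,  0.12149406],
       [ 0.5430516 , -0.63139565,  0.55356526, -1.64791515],
       [ 0.        ,  0.        ,  0.        ,  1.        ]])}
side 46.060408410665644 320.26573362928485 204.33914048667785 {'fovy': 46.060408410665644, 'cx': 320.26573362928485, 'cy': 204.33914048667785, 'camera_from_world': array([[-0.94632007, -0.3227295 ,  0.01799969,  0.41401918],
       [ 0.22188719, -0.60811541,  0.76220845, -0.1394517 ],
       [-0.23504127,  0.72528706,  0.64708136, -1.2614575 ],
       [ 0.        ,  0.        ,  0.        ,  1.        ]])}
wrist 69.1034689444922 318.36646584662526 201.1749111994802 {'fovy': 69.1034689444922, 'cx': 318.36646584662526, 'cy': 201.1749111994802, 'camera_from_world': array([[ 0.23839719, -0.9711663 , -0.00167246, -0.62460026],
       [ 0.92895863,  0.22853776, -0.29121531,  0.03284854],
       [ 0.28320071,  0.06787127,  0.95665608, -0.39081348],
       [ 0.        ,  0.        ,  0.        ,  1.        ]])}
```

View pics/scene0.png

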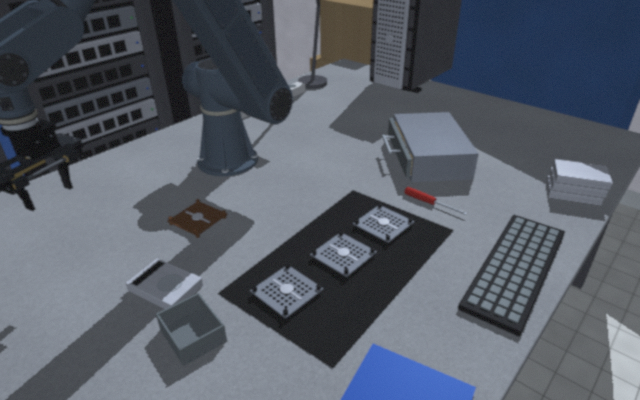

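View pics/side0.png

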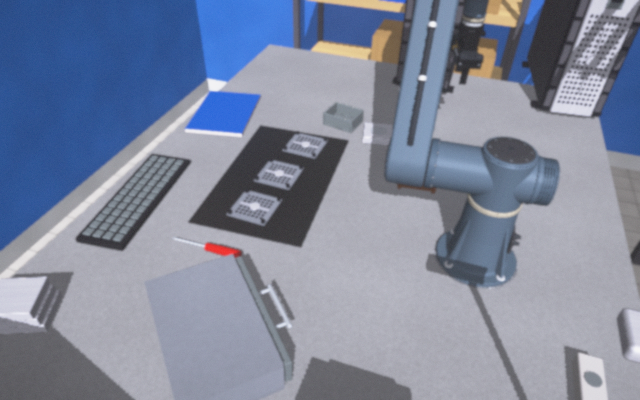

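The scene view shows three badge-up grilles, with badges at about (384,222), (343,252) and (287,289). The mat corners are at (355,191), (453,231), (333,366) and (221,293). The cabinet is at (430,145) with its handle at about (390,146), the red driver is at (435,202) and the brown decoy at (198,217). In the side view the badges are at (306,145), (279,174) and (254,207), and the handle runs from (265,290) to (290,327).

```bash
cat > h.py <<'E'
from rig import *
import cv2,numpy as np
def K(c):
    f=200/np.tan(np.radians(c['fovy'])/2); return f,c['cx'],c['cy']
def ray(c,p):
    f,cx,cy=K(c);M=c['camera_from_world'];R=M[:3,:3];o=-R.T@M[:3,3]
    d=R.T@np.array([(p[0]-cx)/f,-(p[1]-cy)/f,-1.]);return o,d/np.linalg.norm(d)
def plane(c,p,z):
    o,d=ray(c,p);return o+d*(z-o[2])/d[2]
def tri(c1,p1,c2,p2):
    A=np.zeros((3,3));b=np.zeros(3);D=[]
    for c,p in((c1,p1),(c2,p2)):
        o,d=ray(c,p);P=np.eye(3)-np.outer(d,d);A+=P;b+=P@o;D.append((P,o))
    x=np.linalg.solve(A,b);return x,[np.linalg.norm(P@(x-o)) for P,o in D]
def proj(c,X):
    f,cx,cy=K(c);q=c['camera_from_world']@np.append(X,1);return cx+f*q[0]/-q[2],cy-f*q[1]/-q[2]
np.set_printoptions(precision=4,suppress=True)
E
python3 - <<'E'
from h import *
a=capture('scene');b=capture('side')
def mat(c):
    g=c['color'].max(2);m=((g<60)*255).astype(np.uint8)
    m=cv2.morphologyEx(m,cv2.MORPH_CLOSE,np.ones((3,3)))
    return m
for n,c,seed in(('scene',a,(330,310)),('side',b,(235,165))):
    m=mat(c);N,l,st,_=cv2.connectedComponentsWithStats(m);
    k=l[seed[1],seed[0]]
    print(n,k,st[k]);
    if k:
        h=cv2.convexHull(cv2.findContours(((l==k)*255).astype(np.uint8),0,1)[0][0])
        q=cv2.approxPolyDP(h,8,True)[:,0]
        P=np.array([plane(c,p,.004) for p in q]);print(q.tolist());print(P[:,:2]); print(np.linalg.norm(P-np.roll(P,-1,0),axis=1))
# badges
for p,q in zip([(384,222),(343,252),(287,289)],[(254,207),(279,174),(306,145)]):
    R=[]
    print(plane(a,p,.019),plane(b,q,.019),tri(a,p,b,q))
for p in[(265,290),(290,327)]:print('handle side',plane(b,p,.057))
for n,c in(('scene',a),('side',b)):
    x={'scene':(360,90,140,140),'side':(120,220,200,180)}[n]
    im=c['color'][x[1]:x[1]+x[3],x[0]:x[0]+x[2]];cv2.imwrite(f'pics/c_{n}.png',cv2.resize(im,None,fx=2.8,fy=2.8,interpolation=2))
i=[cv2.resize(cv2.imread(f'pics/c_{n}.png'),(400,400)) for n in('scene','side')]
i[1]=cv2.resize(cv2.imread('pics/c_side.png'),(400,360));i[1]=cv2.copyMakeBorder(i[1],0,40,0,0,0)
cv2.imwrite('pics/cab.png',np.hstack(i))
E
```

```text
scene 38 [  220   192   232   175 15072]
[[451, 230], [333, 366], [220, 294], [352, 192]]
[[ 0.7866  0.1367]
 [ 0.8166 -0.4126]
 [ 0.4885 -0.4306]
 [ 0.4602  0.114 ]]
[0.5502 0.3286 0.5454 0.3272]
side 0 [     0      0    640    400 250743]
[0.6347 0.0317 0.019 ] [0.6293 0.0368 0.019 ] (array([0.6317, 0.0345, 0.0161]), [np.float64(0.0010454663464165021), np.float64(0.0010454663464162935)])
[ 0.6266 -0.1413  0.019 ] [ 0.623  -0.1367  0.019 ] (array([ 0.6246, -0.1393,  0.0167]), [np.float64(0.000377324470919988), np.float64(0.00037732447092022296)])
[ 0.6086 -0.3282  0.019 ] [ 0.6003 -0.3235  0.019 ] (array([ 0.6037, -0.3264,  0.0155]), [np.float64(0.0023182752839718246), np.float64(0.002318275283971607)])
handle side [0.4593 0.3358 0.057 ]
handle side [0.3674 0.4106 0.057 ]
```

View pics/cab.png

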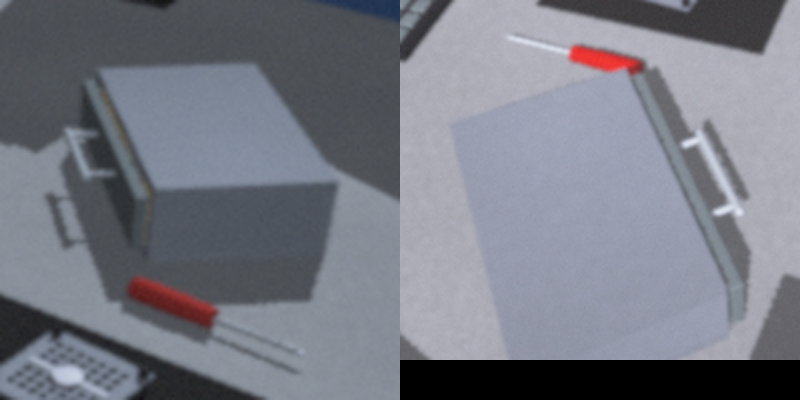

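The cabinet crop shows, in full-picture pixels, the handle bar at scene (383.5,135.5)-(391.5,151) and side (268.5,286)-(290,326.5). The cabinet's top corners in the scene view are (394,114.5), (450,113), (477,154) and (414,156.5).

```bash
python3 - <<'E'
from h import *
a=capture('scene');b=capture('side')
print('handle far',tri(a,(383.5,135.5),b,(290,326.5)));print('handle near',tri(a,(391.5,151),b,(268.5,286)))
P=np.array([plane(a,p,.095) for p in[(394,114.5),(450,113),(477,154),(414,156.5)]]);print(P,np.linalg.norm(P-np.roll(P,-1,0),axis=1))
print([plane(b,p,.095) for p in[(233.5,256),(146,283.5),(285,370)]])
print('driver',[plane(a,p,.012) for p in[(405,191),(435,203),(465,216)]])
# bumpers/plate orientation: bright holes plate mask min area rect on rectified top view z=.014
H=np.array([[0,0]]) 
w=np.float32([[.44,.12],[.80,.12],[.80,-.42],[.44,-.42]])
for n,c in(('s',a),('d',b)):
    src=np.float32([proj(c,[*p,.014]) for p in w]);dst=np.float32([[0,0],[540,0],[540,810],[0,810]])
    r=cv2.warpPerspective(c['color'],cv2.getPerspectiveTransform(src,dst),(540,810))
    m=((r.max(2)>75)*255).astype(np.uint8);m=cv2.morphologyEx(m,cv2.MORPH_CLOSE,np.ones((15,15)))
    for k in cv2.findContours(m,0,1)[0]:
        (x,y),(ww,hh),an=cv2.minAreaRect(k)
        if ww*hh>12000 and ww*hh<60000: print(n,'grille',.44+x/1500,.12-y/1500,ww/1500,hh/1500,an)
E
```

```text
handle far (array([0.3695, 0.4101, 0.0566]), [np.float64(0.001760925740100817), np.float64(0.0017609257401007864)])
handle near (array([0.4577, 0.3257, 0.0598]), [np.float64(0.002774807140144578), np.float64(0.0027748071401446487)])
[[0.3455 0.5117 0.095 ]
 [0.4966 0.6536 0.095 ]
 [0.7108 0.4239 0.095 ]
 [0.5682 0.2847 0.095 ]] [0.2073 0.3141 0.1993 0.318 ]
[array([0.5566, 0.2946, 0.095 ]), array([0.7012, 0.4358, 0.095 ]), array([0.3301, 0.5281, 0.095 ])]
driver [array([0.5893, 0.213 , 0.012 ]), array([0.6925, 0.2142, 0.012 ]), array([0.7903, 0.2108, 0.012 ])]
s grille 0.6033509521484375 -0.32584073893229165 0.12628628540039064 0.12556819661458332 2.806370258331299
s grille 0.6238785400390625 -0.1375553181966146 0.12695791625976563 0.1276089070638021 1.3322198390960693
s grille 0.6290097859700521 0.0366562754313151 0.127416259765625 0.12992015584309896 1.7357046604156494
d grille 0.6277443033854166 -0.1453558349609375 0.13404967244466146 0.1425656026204427 1.4144233465194702
d grille 0.6327491861979166 0.029141693115234374 0.1328151346842448 0.13878959147135417 1.9091525077819824
```

Three grilles measured at (.632,.035), (.624,-.139) and (.604,-.326). The cabinet yaw is about 44.5° and the handle centre is (.414,.368). Flipping away from the robot moves a grille about 14 cm, so I'll first shove grilles 2 and 1 about 6 cm toward the robot, flat, with the closed fingers.

Call:
jog_arm(delta_pos=[[56.5,46.8,-12],[56.5,46.8,-12],[56.5,46.8,-12],[56.5,46.8,-12],[56.5,46.8,-12],[56.5,46.8,-12],[56.5,46.8,-12],[56.5,46.8,-12],[56.5,46.8,-12],[56.5,46.8,-12],[56.5,46.8,-12],[56.5,46.8,-12]], turn=[-11,-11,-11,-11,-11,-11,-11,-11,-11,-11,-11,-11], grip=[1,1,1,1,1,1,1,1,1,1,1,1])

```text
time_s: 1.85
position: [0.7163, -0.137, 0.1021]
tcp_rot: [[0.999, 0.051, 0.0], [0.051, -0.999, -0.0], [0.0, 0.0, -1.0]]
force: [0.3, -0.6, 1.4]
opening: 0.002
grasp_force: 0.0
```

Call:
jog_arm(delta_pos=[[0.3,0,-5],[0.3,0,-9],[0.3,0,-9],[-1.5,0,-9],[-3,0,-9],[-4.5,0,-9],[-6,0,-9],[-7,0,-9],[-8,0,-9],[-8,0,-9],[-6,0,-9],[-6,0,-3]], turn=[0,0,0,0,0,0,0,0,0,0,0,0], grip=[1,1,1,1,1,1,1,1,1,1,1,1])

```text
time_s: 3.35
position: [0.6509, -0.1371, 0.0652]
tcp_rot: [[0.999, 0.05, -0.014], [0.05, -0.999, 0.006], [-0.014, -0.006, -1.0]]
force: [1.0, 0.3, 0.4]
opening: 0.004
grasp_force: 0.0
```

Call:
jog_arm(delta_pos=[[6,2,0],[8,8,0],[8,14,0],[8,17.2,0],[8,17.2,0],[8,17.2,-6],[8,17.2,-6],[4.5,17.2,-6],[3,17.2,-6],[1.5,17.2,-6],[0,17.2,-6],[0,17.2,-6]], turn=[0,0,0,0,0,0,0,0,0,0,0,0], grip=[1,1,1,1,1,1,1,1,1,1,1,1])

```text
time_s: 4.85
position: [0.654, 0.0321, 0.0142]
tcp_rot: [[0.999, 0.049, -0.001], [0.049, -0.999, -0.0], [-0.001, 0.0, -1.0]]
force: [1.6, -0.0, 0.7]
opening: 0.007
grasp_force: 0.0
```

Call:
jog_arm(delta_pos=[[-1,0,0],[-2,0,0],[-2.3,0,0],[-2.3,0,0],[-1,0,2],[-1,0,8],[-1,0,12],[-6,10,12],[-10,16,12],[-16,24,12],[-20,28,12],[-20,28,12]], turn=[0,0,0,0,0,0,0,-10,-20,-30,-40,-45], grip=[1,1,1,1,1,1,0.6,0.6,0.6,0.6,0.6,0.6])

```text
time_s: 6.35
position: [0.4695, 0.2933, 0.1321]
tcp_rot: [[0.739, -0.674, -0.002], [-0.674, -0.739, -0.001], [-0.001, 0.001, -1.0]]
force: [0.3, 0.9, 0.4]
opening: 0.39
grasp_force: 0.0
```

```bash
python3 - <<'E'
from h import *
a=capture('scene');cv2.imwrite('pics/s1.png',a['color']);s=read_state();print(s['position'],s['tcp_rot'],s['opening'])
w=capture('wrist');cv2.imwrite('pics/w1.png',w['color'])
cv2.imwrite('pics/sw1.png',np.vstack([cv2.resize(a['color'],(480,300)),cv2.resize(w['color'],(480,300))]))
E
```

```text
[0.4625 0.2982 0.1319] [[ 0.741  -0.6715 -0.0087]
 [-0.6715 -0.741   0.0014]
 [-0.0074  0.0048 -1.    ]] 0.3972551150107585
```

View pics/sw1.png

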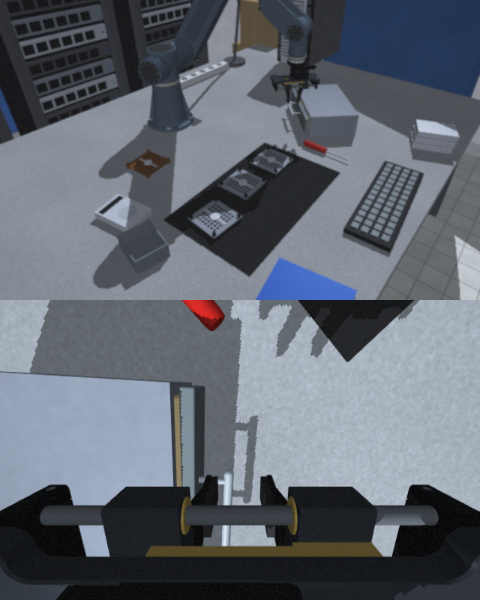

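The grilles are shoved in and flat. The wrist view shows the bar's near end at full-resolution pixel (305,233) and the bar running to (296,325), slightly left of the fingers' mid-line.

```bash
python3 - <<'E'
from h import *
w=capture('wrist')
A=plane(w,(305,235),.057);B=plane(w,(298,320),.057);print(A,B,np.degrees(np.arctan2(*(B-A)[1::-1])))
w1=plane(w,(248,120),.073);w2=plane(w,(265,225),.073);print('panel top',w1,w2,np.degrees(np.arctan2(*(w2-w1)[1::-1])))
s=read_state();print(s['position'],s['tcp_rot'][:,0])
for z in(.115,.1):print(proj(w,s['position']))
E
```

```text
[0.4572 0.319  0.057 ] [0.3958 0.3848 0.057 ] 133.0383585102885
panel top [0.5564 0.2831 0.073 ] [0.4901 0.3319 0.073 ] 143.6457112333338
[0.4682 0.2941 0.1321] [ 0.7455 -0.6665 -0.0015]
(np.float64(318.0374137051821), np.float64(247.68650232664552))
(np.float64(318.0374137051821), np.float64(247.68650232664552))
```

Call:
jog_arm(delta_pos=[[-5.3,7,0],[-5.3,7,0],[-5.3,7,0]], turn=[-4,-4,-4], grip=[0.68,0.68,0.68])

```text
time_s: 6.88
position: [0.421, 0.3572, 0.1322]
tcp_rot: [[0.7, -0.714, -0.005], [-0.714, -0.7, 0.009], [-0.01, -0.003, -1.0]]
force: [1.3, 0.3, 1.4]
opening: 0.326
grasp_force: 0.0
```

Call:
jog_arm(delta_pos=[[-0.3,0.4,0],[-0.3,0.4,0],[-0.3,0.4,-4],[-0.3,0.4,-7],[-0.3,0.4,-8.7],[-0.3,0.4,-8.7]], turn=[0,0,0,0,0,0], grip=[0.68,0.68,0.68,0.68,0.68,0.68])

```text
time_s: 7.62
position: [0.418, 0.3601, 0.0444]
tcp_rot: [[0.699, -0.715, -0.008], [-0.715, -0.699, 0.01], [-0.013, -0.001, -1.0]]
force: [-0.8, 0.2, -0.7]
opening: 0.32
grasp_force: 0.0
```

Call:
jog_arm(delta_pos=[[0,0,0],[0,0,0],[0,0,0],[0,0,0],[-1.5,-1.4,0],[-3.6,-3.5,0],[-5.8,-5.6,0],[-7.2,-7,0],[-8.6,-8.3,0],[-9.5,-9.2,0],[-9.5,-9.2,0]], turn=[0,0,0,0,0,0,0,0,0,0,0], grip=[1,1,1,1,1,1,1,1,1,1,1])

```text
time_s: 9.0
position: [0.3245, 0.2685, 0.0463]
tcp_rot: [[0.7, -0.714, -0.002], [-0.714, -0.7, 0.012], [-0.01, -0.007, -1.0]]
force: [3.1, -2.8, 9.0]
opening: 0.114
grasp_force: 30.0
```

Call:
jog_arm(delta_pos=[[-0.4,-0.4,0],[-0.7,-0.7,0],[-0.7,-0.7,0],[-0.7,-0.7,0],[-0.7,-0.7,0],[-0.7,-0.7,4],[-0.7,-0.7,12],[-0.7,-0.7,18],[-0.7,-0.7,18]], turn=[0,0,0,0,0,0,0,0,0], grip=[1,1,0.7,0.5,0.5,0.5,0.5,0.5,0.5])

```text
time_s: 10.12
position: [0.3179, 0.2629, 0.2291]
tcp_rot: [[0.7, -0.714, 0.002], [-0.714, -0.7, 0.015], [-0.009, -0.011, -1.0]]
force: [-0.1, -0.0, -0.4]
opening: 0.496
grasp_force: 0.0
```

```bash
python3 - <<'E'
from h import *
a=capture('side');s=read_state();print(s['position'])
w=capture('wrist')
cv2.imwrite('pics/sw2.png',np.vstack([cv2.resize(a['color'][200:400,100:420],(480,300)),cv2.resize(w['color'],(480,300))]))
E
```

```text
[0.318  0.2629 0.2292]
```

View pics/sw2.png

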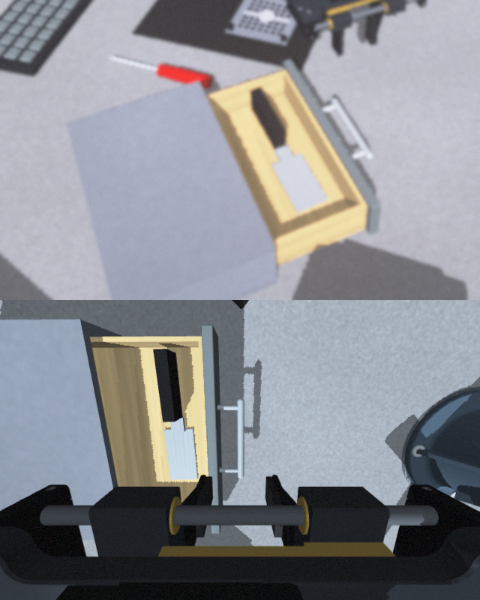

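The drawer is open. The spatula lies inside with its black handle at wrist display (165,385) and its blade at (180,455), pointing to the cabinet's left.

```bash
python3 - <<'E'
from h import *
w=capture('wrist');b=capture('side')
c=w['color'];sub=np.zeros(c.shape[:2],np.uint8);sub[40:250,195:270]=1
hsv=cv2.cvtColor(c,cv2.COLOR_BGR2HSV)
bl=((c[...,0].astype(int)>=c[...,2].astype(int)-2)&(c.max(2)>130)&(sub>0)).astype(np.uint8)
hd=((c.max(2)<60)&(sub>0)).astype(np.uint8)
for n,m,z in(('blade',bl,.025),('handle',hd,.05)):
    N,l,st,ce=cv2.connectedComponentsWithStats(m);k=1+np.argmax(st[1:,4]);
    r=cv2.minAreaRect(cv2.findContours((l==k).astype(np.uint8),0,1)[0][0]);q=cv2.boxPoints(r);print(n,st[k],q.tolist());print(np.array([plane(w,p,z) for p in q]), plane(w,r[0],z))
c=b['color'];sub=np.zeros(c.shape[:2],np.uint8);sub[250:345,240:335]=1
bl=((c[...,0].astype(int)>=c[...,2].astype(int)-2)&(c.max(2)>130)&(sub>0)).astype(np.uint8)
N,l,st,ce=cv2.connectedComponentsWithStats(bl)
for k in range(1,N):
    if st[k,4]>150:
        r=cv2.minAreaRect(cv2.findContours((l==k).astype(np.uint8),0,1)[0][0]);q=cv2.boxPoints(r);P=np.array([plane(b,p,.025) for p in q]);print('side',st[k],P[:,:2].tolist(),plane(b,r[0],.025))
E
```

```text
blade [ 217  157   45   83 2760] [[214.85800170898438, 160.29208374023438], [252.87828063964844, 155.10751342773438], [264.1237487792969, 237.57406616210938], [226.1034698486328, 242.75863647460938]]
[[0.4277 0.3394 0.025 ]
 [0.3977 0.3009 0.025 ]
 [0.3136 0.3759 0.025 ]
 [0.3458 0.4186 0.025 ]] [0.373  0.3569 0.025 ]
handle [ 202   65   40   97 2661] [[201.8661346435547, 65.01826477050781], [230.6490936279297, 61.09330368041992], [243.99391174316406, 158.9553680419922], [215.21095275878906, 162.8803253173828]]
[[0.4972 0.2591 0.05  ]
 [0.4776 0.2347 0.05  ]
 [0.4006 0.3048 0.05  ]
 [0.4218 0.3321 0.05  ]] [0.4512 0.2809 0.05  ]
side [242 250  32   9 160] [[0.5822424446509049, 0.21065937346116526], [0.506211521206156, 0.1832393537160143], [0.49495487888732653, 0.20949503748410836], [0.5696668932193867, 0.23639061832126373]] [0.5382 0.2101 0.025 ]
side [ 294  250   41   67 1330] [[0.45456479596369787, 0.16461332417752428], [0.35587145265955267, 0.1290202615195235], [0.2927150758305448, 0.3286491600297943], [0.37879532311386194, 0.3592828318836847]] [0.3681 0.2522 0.025 ]
side [ 240  271   34   74 1292] [[0.46202866003288384, 0.4663700887842486], [0.5548289064532398, 0.27800743588559873], [0.4774850471971781, 0.25024274566802274], [0.3950029046146011, 0.44262915991345486]] [0.4692 0.3662 0.025 ]
side [282 296  35  45 797] [[0.4311578082008799, 0.3358794904404332], [0.40206131822616853, 0.2937844586481665], [0.3153426205023713, 0.38176505055134435], [0.3439971231073896, 0.41906131368312305]] [0.3716 0.3595 0.025 ]
```

```bash
python3 - <<'E'
from h import *
s=read_state();print(s['joint_positions'],s['position'])
E
```

```text
[ 23.3862  13.3689 111.1471   0.8902  55.6057 158.496 ] [0.3155 0.2616 0.2249]
```

Call:
jog_arm(delta_pos=[[5,2.4,0],[10.4,4.7,-5],[10.4,4.7,-12],[10.4,4.7,-13],[10.4,4.7,-13]], turn=[2,2,2,2,2], grip=[0.4,0.4,0.4,0.4,0.4])

```text
time_s: 10.95
position: [0.4172, 0.3074, 0.0913]
tcp_rot: [[0.724, -0.69, -0.016], [-0.69, -0.724, 0.007], [-0.016, 0.006, -1.0]]
force: [0.4, 0.3, -0.3]
opening: 0.602
grasp_force: 0.0
```

Call:
jog_arm(delta_pos=[[0,0,3],[0,0,4],[0,0,4],[0,0,4],[0,0,4],[0,0,4],[0,0,4],[0,0,4],[0,0,4],[0,0,4],[0,0,4],[0,0,4]], turn=[10,20,30,40,50,60,70,80,90,100,110,120], grip=[0.4,0.4,0.4,0.4,0.4,0.4,0.4,0.4,0.4,0.4,0.4,0.4])

```text
time_s: 12.45
position: [0.4201, 0.3089, 0.1363]
tcp_rot: [[0.23, 0.973, -0.006], [0.973, -0.23, -0.011], [-0.012, -0.003, -1.0]]
force: [0.3, 0.1, 0.0]
opening: 0.6
grasp_force: 0.0
```

Call:
jog_arm(delta_pos=[[0.3,0.1,0],[0.3,0.1,0],[0.3,0.1,0],[0.3,0.1,0],[0.3,0.1,0],[0.3,0.1,0],[0.3,0.1,0]], turn=[10,20,30,40,50,59,59], grip=[0.4,0.4,0.4,0.4,0.4,0.4,0.4])

```text
time_s: 13.32
position: [0.4231, 0.3099, 0.1362]
tcp_rot: [[-0.711, 0.704, 0.007], [0.704, 0.711, -0.011], [-0.013, -0.003, -1.0]]
force: [-0.3, -0.2, 0.3]
opening: 0.599
grasp_force: 0.0
```

```bash
python3 - <<'E'
from h import *
w=capture('wrist');cv2.imwrite('pics/w3.png',w['color'])
s=read_state();print(s['joint_positions'],s['position'],s['tcp_rot'])
for X in ([.413,.318,.068],[.486,.249,.068],[.331,.397,.025],[.422,.310,.068]):print(proj(w,X))
E
```

```text
[ 24.4331  29.7839 101.1992  -0.964   48.9229 -20.1589] [0.4232 0.3099 0.1361] [[-0.7098  0.7043  0.0068]
 [ 0.7043  0.7099 -0.0108]
 [-0.0125 -0.0029 -0.9999]]
(np.float64(316.2466821591373), np.float64(196.12228009233615))
(np.float64(319.1359592200205), np.float64(300.02153522142436))
(np.float64(314.3712191850177), np.float64(51.62433802532871))
(np.float64(317.07411893675567), np.float64(209.95500044577352))
```

View pics/w3.png

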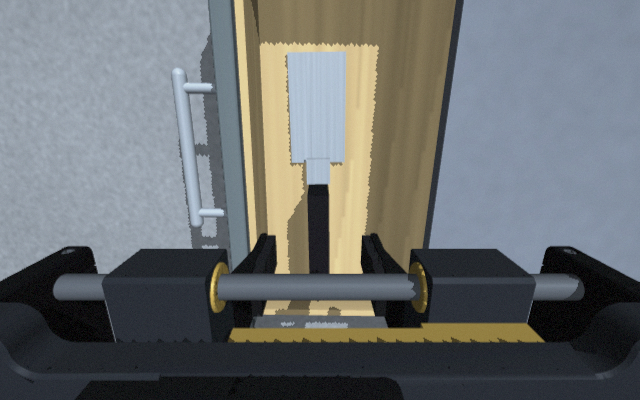

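The blade tip sits at (316,52), as predicted, and the handle lies centred between the fingers. I'll go down, grip and lift.

Call:
jog_arm(delta_pos=[[0,0.1,-4],[0,0.1,-8],[0,0.1,-9.6],[0,0.1,-9.6],[0,0.1,-9.6],[0,0.1,-9.6],[0,0.1,-9.6],[0,0.1,-9.6],[0,0.1,-7],[0,0.1,-2],[0,0.1,4],[0,0.1,6]], turn=[0,0,0,0,0,0,0,0,0,0,0,0], grip=[0.4,0.4,0.4,0.4,1,1,1,1,1,1,1,1])

```text
time_s: 14.88
position: [0.4247, 0.3117, 0.199]
tcp_rot: [[-0.712, 0.702, 0.012], [0.702, 0.712, -0.008], [-0.015, 0.002, -1.0]]
force: [-0.2, -0.1, -1.7]
opening: 0.205
grasp_force: 30.0
```

```bash
python3 - <<'E'
from h import *
w=capture('wrist');cv2.imwrite('pics/w4.png',w['color'])
s=read_state();print(s['position'],s['opening'],s['grasp_force'],s['joint_positions'])
b=capture('side');cv2.imwrite('pics/b4.png',b['color'])
cv2.imwrite('pics/sw4.png',np.vstack([cv2.resize(b['color'][120:370,120:520],(480,300)),cv2.resize(w['color'],(480,300))]))
a=capture('scene')
c=w['color'];sub=np.zeros(c.shape[:2],np.uint8);sub[0:240,240:400]=1
w_=np.float32([[.44,.12],[.80,.12],[.80,-.42],[.44,-.42]])
src=np.float32([proj(a,[*p,.016]) for p in w_]);dst=np.float32([[0,0],[540,0],[540,810],[0,810]])
r=cv2.warpPerspective(a['color'],cv2.getPerspectiveTransform(src,dst),(540,810))
m=((r.max(2)>75)*255).astype(np.uint8);m=cv2.morphologyEx(m,cv2.MORPH_CLOSE,np.ones((15,15)))
for k in cv2.findContours(m,0,1)[0]:
    (x,y),(ww,hh),an=cv2.minAreaRect(k)
    if ww*hh>8000 and ww*hh<100000: print('grille',.44+x/1500,.12-y/1500,ww/1500,hh/1500,an)
cv2.imwrite('pics/rect4.png',r[:,:400])
E
```

```text
[0.4252 0.3119 0.2002] 0.20480817542686902 29.969403992872685 [ 24.5459  24.3038  97.7326  -0.8657  57.4366 -20.3797]
grille 0.6071553344726562 -0.3275828043619792 0.12166226196289062 0.12456834920247396 2.602562189102173
grille 0.5628436787923177 -0.14334252929687502 0.1256259765625 0.12656553141276042 86.633544921875
grille 0.5602044982910156 0.028830393473307292 0.1274769083658854 0.12644678751627605 86.3086166381836
```

View pics/sw4.png

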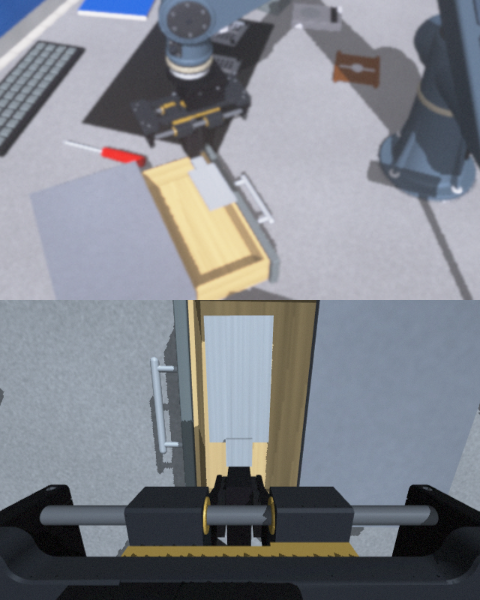

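The spatula is gripped and out of the drawer. In the wrist view the blade tip edge is at full-resolution row 21, columns 272-364, and the root is at row 189, columns 277-357.

```bash
python3 - <<'E'
from h import *
w=capture('wrist');s=read_state();p=s['position'];R=s['tcp_rot']
d=R[:,0]*[1,1,0];d/=np.linalg.norm(d);l=np.array([-d[1],d[0],0])
o=p-[0,0,.018]
for X in(126,32):
  for t in(0,5):
    print(X,t,[np.round(proj(w,o+d*X/1e3*np.cos(np.radians(t))+l*y+[0,0,.003-X/1e3*np.sin(np.radians(t))]),1) for y in(.025,-.025)])
c=w['color'].astype(int);m=(c.max(2)>120)&(c[...,0]>=c[...,2]-3)
for row in(10,15,18,20,22,25,30,100,180,185,190,195):
    x=np.where(m[row,250:385])[0]+250;print(row,len(x),x[:1],x[-1:])
E
```

```text
126 0 [array([268.2,  19.5]), array([362.6,  19.3])]
126 5 [array([271.5,  26.1]), array([359.8,  25.9])]
32 0 [array([276.3, 190.4]), array([355.8, 190.3])]
32 5 [array([276.9, 189.4]), array([355.3, 189.3])]
10 0 [] []
15 0 [] []
18 0 [] []
20 26 [317] [363]
22 93 [272] [364]
25 94 [250] [364]
30 93 [250] [363]
100 89 [250] [360]
180 80 [279] [358]
185 79 [279] [357]
190 36 [301] [336]
195 35 [301] [335]
```

The spatula is level in the grip: the tip was predicted at row 19.5 and seen at 20-21. Order: grille 3, then 2, then 1. I'll swing over to grille 3 now.

Call:
jog_arm(delta_pos=[[0,-3,0],[0,-8,0],[0,-13,0],[0,-18,0],[0,-23,0],[0,-28,0],[0,-33,0],[-1,-39,0],[-1,-45,0],[-2,-51,0],[-3,-57,0],[-3.4,-63.8,0]], turn=[-10,-20,-30,-40,-50,-60,-70,-80,-90,-100,-110,-120], grip=[1,1,1,1,1,1,1,1,1,1,1,1])

```text
time_s: 16.58
position: [0.3877, -0.322, 0.1931]
tcp_rot: [[0.966, 0.259, -0.016], [0.259, -0.966, 0.005], [-0.014, -0.009, -1.0]]
force: [1.4, -0.3, -0.1]
opening: 0.202
grasp_force: 30.0
```

Call:
jog_arm(delta_pos=[[0,0,-4],[0,0,-9],[0,0,-13],[0,0,-13],[0,0,-13]], turn=[-8,-15,-16,-16,-16], grip=[1,1,1,1,1])

```text
time_s: 17.2
position: [0.3895, -0.3215, 0.0654]
tcp_rot: [[1.0, -0.01, -0.013], [-0.01, -1.0, 0.004], [-0.013, -0.004, -1.0]]
force: [-0.1, -0.3, -1.4]
opening: 0.205
grasp_force: 30.0
```

```bash
python3 - <<'E'
from h import *
w=capture('wrist');cv2.imwrite('pics/w5.png',w['color'])
s=read_state();print(s['position'],s['tcp_rot'],s['opening'],s['joint_positions'])
E
```

```text
[ 0.39   -0.322   0.0662] [[ 0.9999 -0.0104 -0.0112]
 [-0.0103 -0.9999  0.0026]
 [-0.0113 -0.0025 -0.9999]] 0.20668281555092496 [-51.9644  35.9249 106.0047  -0.6632  38.588   39.1494]
```

View pics/w5.png

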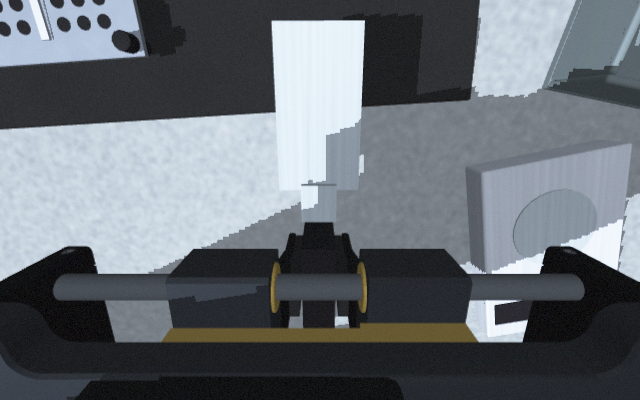

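The wrist view shows the blade straight ahead over the mat. A grille corner with a bumper is at (125,42)-(145,55), up and to the left, the drive is at lower right and the bin at upper right. I'll check whether grille 3 moved.

```bash
cat >> h.py <<'E'
def grilles(name='scene',z=.016):
    a=capture(name);w_=np.float32([[.40,.16],[.86,.16],[.86,-.46],[.40,-.46]])
    src=np.float32([proj(a,[*p,z]) for p in w_]);dst=np.float32([[0,0],[690,0],[690,930],[0,930]])
    r=cv2.warpPerspective(a['color'],cv2.getPerspectiveTransform(src,dst),(690,930))
    m=((r.max(2)>75)*255).astype(np.uint8);m=cv2.morphologyEx(m,cv2.MORPH_CLOSE,np.ones((15,15)))
    for k in cv2.findContours(m,0,1)[0]:
        (x,y),(ww,hh),an=cv2.minAreaRect(k)
        if 8000<ww*hh<100000: print('grille',np.round([.40+x/1500,.16-y/1500,ww/1500,hh/1500,an],3))
    return a,r
E
python3 - <<'E'
from h import *
w=cv2.imread('pics/w5.png');c=capture('wrist')
print(plane(c,(145,55),.018),plane(c,(475,95),.004),plane(c,(470,165),.026),plane(c,(470,265),.026))
a,r=grilles();cv2.imwrite('pics/s5.png',np.hstack([cv2.resize(r,(345,465)),a['color'][0:400,150:550][:400]] if 0 else [cv2.resize(r,(297,400)),a['color'][:,140:540]]))
E
```

```text
[ 0.5083 -0.2111  0.018 ] [ 0.4819 -0.4357  0.004 ] [ 0.4354 -0.428   0.026 ] [ 0.357  -0.4394  0.026 ]
```

View pics/s5.png

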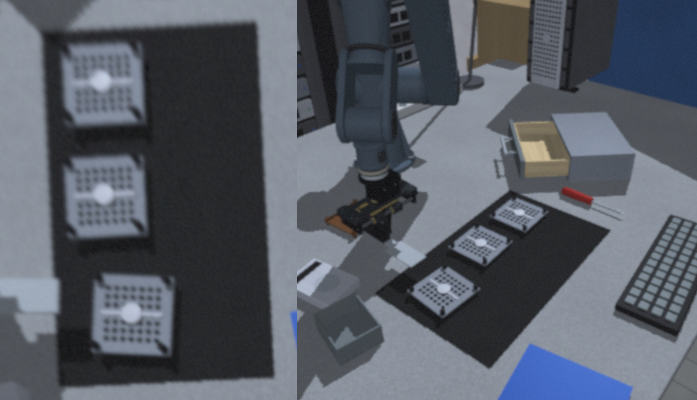

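Grille 3 is where it was, just beyond the blade tip. The corner belongs to grille 2. I'll lower the blade and slide the tip about 25 mm under grille 3.

Call:
jog_arm(delta_pos=[[0,-0.3,-2],[0,-0.3,-4.2],[0,-0.3,-4.2],[2,-0.3,-4.2],[3.5,-0.3,-4.2],[4.5,-0.3,-4.2],[5.5,-0.3,-4.2],[5.5,-0.3,-4.2]], turn=[0,0,0,0,0,0,0,0], grip=[1,1,1,1,1,1,1,1])

```text
time_s: 18.35
position: [0.4453, -0.3246, 0.0236]
tcp_rot: [[1.0, -0.01, -0.012], [-0.01, -1.0, 0.003], [-0.012, -0.003, -1.0]]
force: [0.1, 1.2, -2.2]
opening: 0.205
grasp_force: 30.0
```

```bash
python3 - <<'E'
from h import *
a=capture('scene');b=capture('side');w=capture('wrist')
cv2.imwrite('pics/s6.png',np.hstack([cv2.resize(a['color'][220:345,240:365],(400,400),interpolation=2),w['color'][0:400,120:520]]))
s=read_state();print(s['position'])
E
```

```text
[ 0.4444 -0.3245  0.0235]
```

View pics/s6.png

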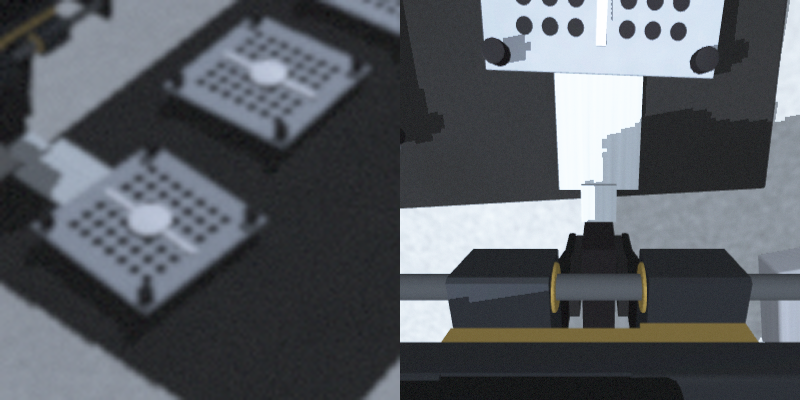

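The blade sits centred under grille 3 between its bumpers, and the plate edge is at wrist row 74. Next I'll lift along the arc about the far bumpers, to 45° first.

Call:
jog_arm(delta_pos=[[0,0,0.7],[0.2,0,1.5],[0.4,0,2.3],[0.6,0,3.1],[1.0,0,3.8],[1.4,0,4.5],[1.8,0,5.2],[2.3,0,5.8],[2.9,0,6.4],[3.4,0,6.9],[3.4,0,6.9]], turn=[0,0,0,0,0,0,0,0,0,0,0], grip=[1,1,1,1,1,1,1,1,1,1,1])

```text
time_s: 19.88
position: [0.4792, -0.3247, 0.0929]
tcp_rot: [[1.0, -0.01, -0.011], [-0.01, -1.0, 0.003], [-0.011, -0.003, -1.0]]
force: [-0.3, 0.1, -1.8]
opening: 0.206
grasp_force: 30.0
```

```bash
python3 - <<'E'
from h import *
a=capture('scene');b=capture('side');w=capture('wrist')
cv2.imwrite('pics/s7.png',np.hstack([cv2.resize(a['color'][200:345,220:365],(400,400),interpolation=2),w['color'][0:400,120:520]]))
s=read_state();print(s['position'],s['force'])
E
```

```text
[ 0.4782 -0.3243  0.0922] [-0.3067  0.1854 -1.7416]
```

View pics/s7.png

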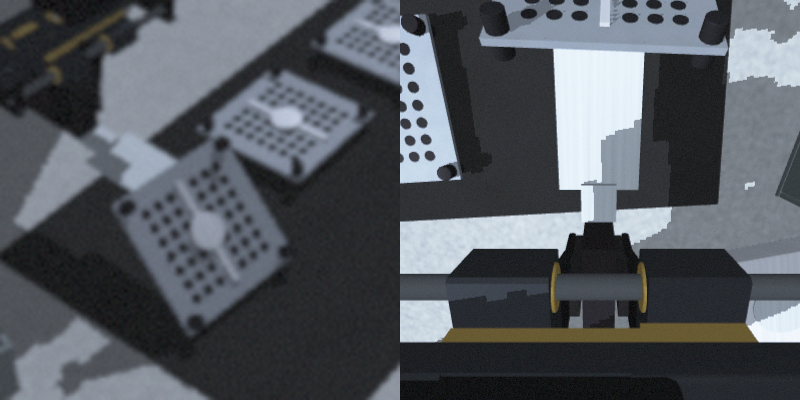

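Grille 3 stands at about 45° on the tip, pivoting on its far bumpers without sliding. I'll continue past vertical.

Call:
jog_arm(delta_pos=[[1.0,0,0.7],[2.1,0,1.25],[3.2,0,1.6],[4.4,0,2.0],[5.6,0,2.1],[6.8,0,2.1],[7.8,0,2.1],[8.8,0,2.1],[9.8,0,2.1],[10.8,0,2.1],[11.5,0,2.1],[11.5,0,2.1]], turn=[0,0,0,0,0,0,0,0,0,0,0,0], grip=[1,1,1,1,1,1,1,1,1,1,1,1])

```text
time_s: 21.52
position: [0.594, -0.3245, 0.1133]
tcp_rot: [[1.0, -0.01, -0.012], [-0.01, -1.0, 0.004], [-0.012, -0.004, -1.0]]
force: [-0.7, -0.3, -1.8]
opening: 0.205
grasp_force: 30.0
```

Call:
jog_arm(delta_pos=[[-1,0,1],[-4,1,2],[-8,4,3],[-13,8,3],[-18,12,2],[-20,17,0],[-20.5,17,-3],[-20.5,17,-4],[-20.5,17,-4]], turn=[0,0,0,3,4,4,4,4,4], grip=[1,1,1,1,1,1,1,1,1])

```text
time_s: 22.65
position: [0.3892, -0.1555, 0.0736]
tcp_rot: [[0.998, 0.058, -0.012], [0.058, -0.998, 0.002], [-0.011, -0.003, -1.0]]
force: [0.4, -0.3, -1.0]
opening: 0.203
grasp_force: 30.0
```

```bash
python3 - <<'E'
from h import *
a,r=grilles()
w=capture('wrist');cv2.imwrite('pics/s8.png',np.hstack([cv2.resize(r,(297,400)),w['color'][0:400,60:560]]))
s=read_state();print(s['position'],s['tcp_rot'][:,0],s['force'])
E
```

```text
[ 0.3897 -0.1558  0.0741] [ 0.9982  0.0583 -0.0104] [-0.8714  0.111  -2.2303]
```

View pics/s8.png

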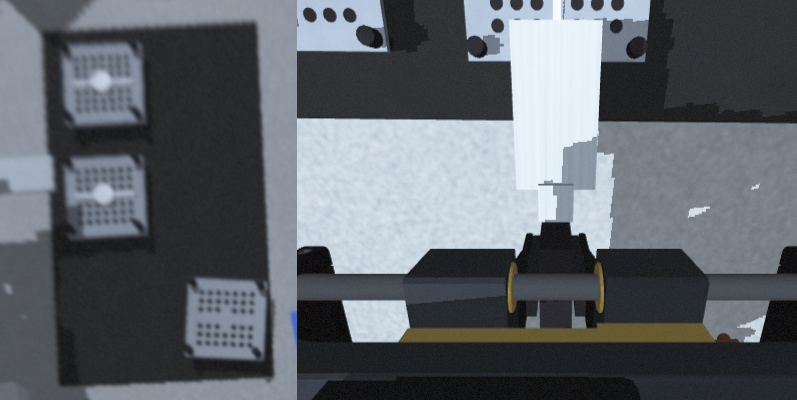

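Grille 3 now lies badge down and flat at about (.752,-.334). Grille 2 is straight ahead with its near edge at wrist row 62.

```bash
python3 - <<'E'
from h import *
c=capture('wrist')
L=plane(c,(231,62),.016);R=plane(c,(413,61),.016);print(L,R,(L+R)/2,np.degrees(np.arctan2(*(L-R)[:2]))) 
E
```

```text
[ 0.5003 -0.0899  0.016 ] [ 0.508 -0.214  0.016] [ 0.5042 -0.1519  0.016 ] -3.5469845392704116
```

Call:
jog_arm(delta_pos=[[-2,0,0],[-3,0,0],[-3,0,-2],[-3,0,-4.8],[-3,0,-4.8],[-3,0,-4.8]], turn=[0,0,0,0,0,0], grip=[1,1,1,1,1,1])

```text
time_s: 23.55
position: [0.3588, -0.1548, 0.0259]
tcp_rot: [[0.998, 0.059, -0.012], [0.059, -0.998, 0.003], [-0.012, -0.003, -1.0]]
force: [-0.9, 0.1, -1.9]
opening: 0.202
grasp_force: 30.0
```

Call:
jog_arm(delta_pos=[[1.2,-0.4,0],[2.5,-0.3,0],[3.8,-0.2,0],[4.6,-0.1,0],[4.6,-0.1,0],[4.6,-0.1,0.7],[4.8,-0.1,1.5],[5.0,-0.1,2.3],[5.2,-0.1,3.1],[5.6,0,3.8],[6.0,0,4.5],[6.4,0,5.2]], turn=[0,0,0,0,0,0,0,0,0,0,0,0], grip=[1,1,1,1,1,1,1,1,1,1,1,1])

```text
time_s: 25.05
position: [0.4229, -0.1545, 0.0779]
tcp_rot: [[0.998, 0.059, -0.012], [0.059, -0.998, 0.003], [-0.012, -0.004, -1.0]]
force: [0.1, -0.2, -2.3]
opening: 0.203
grasp_force: 30.0
```

```bash
python3 - <<'E'
from h import *
a=capture('scene');w=capture('wrist')
c=w['color'];cv2.imwrite('pics/w9.png',c)
s=read_state();print(s['position'],s['force'])
# plate edge row on the blade and beside it
g=c.max(2).astype(int)
for col in(235,250,330,345,400):print(col,[int(v) for v in g[0:90:6,col]])
E
```

```text
[ 0.4236 -0.155   0.0782] [ 0.2258 -0.6684 -1.5931]
235 [191, 196, 191, 190, 95, 132, 133, 159, 195, 193, 163, 56, 53, 56, 60]
250 [50, 48, 193, 110, 57, 129, 194, 199, 199, 197, 164, 58, 58, 59, 54]
330 [197, 137, 171, 195, 179, 195, 197, 198, 201, 198, 162, 251, 250, 250, 250]
345 [45, 49, 196, 45, 47, 195, 193, 196, 193, 198, 165, 250, 250, 250, 249]
400 [121, 124, 197, 66, 44, 197, 198, 199, 195, 195, 162, 37, 33, 35, 35]
```

Call:
jog_arm(delta_pos=[[0.8,0,1.0],[1.7,0.1,1.8],[2.7,0.2,2.5],[3.8,0.2,3.1],[5,0.3,3.6],[6.2,0.3,3.9],[7.3,0.4,3.9],[8.5,0.5,3.9],[9.7,0.5,3.9],[10.9,0.6,3.9],[12,0.7,3.9],[13.2,0.7,3.9]], turn=[0,0,0,0,0,0,0,0,0,0,0,0], grip=[1,1,1,1,1,1,1,1,1,1,1,1])

```text
time_s: 26.65
position: [0.5551, -0.1474, 0.1163]
tcp_rot: [[0.998, 0.059, -0.013], [0.059, -0.998, 0.003], [-0.013, -0.004, -1.0]]
force: [-0.2, 1.1, -1.9]
opening: 0.206
grasp_force: 30.0
```

Call:
jog_arm(delta_pos=[[-0.5,0,0],[-3,0,2],[-6,0,5],[-10,3,5],[-14,6,5],[-14,9,5],[-14,9,5]], turn=[0,0,0,5,15,25,35], grip=[1,1,1,1,1,1,1])

```text
time_s: 27.52
position: [0.4121, -0.0555, 0.1666]
tcp_rot: [[0.779, 0.627, -0.014], [0.627, -0.779, -0.004], [-0.013, -0.006, -1.0]]
force: [0.5, -0.8, -1.9]
opening: 0.206
grasp_force: 30.0
```

```bash
python3 - <<'E'
from h import *
a,r=grilles();cv2.imwrite('pics/r10.png',r)
b=capture('side');cv2.imwrite('pics/b10.png',b['color'])
s=read_state();print(s['position'],s['tcp_rot'][:,0],s['force'])
# badge brightness
for x,y in((.56,.03),(.70,-.14),(.752,-.334)):
    u,v=int((x-.4)*1500),int((.16-y)*1500);print(x,y,r[v-8:v+8,u-8:u+8].mean())
E
```

```text
[ 0.4135 -0.0569  0.1666] [ 0.7834  0.6214 -0.0126] [ 0.0595 -0.1242 -1.7547]
0.56 0.03 202.26692708333334
0.7 -0.14 148.75
0.752 -0.334 146.73958333333334
```

Call:
jog_arm(delta_pos=[[1,0.2,0],[2,0.4,-2],[2,0.4,-5],[2,0.4,-8],[2,0.4,-11],[2,0.4,-13.4],[2,0.4,-13.4],[2,0.4,-13.4]], turn=[10,20,30,40,50,55,55,55], grip=[1,1,1,1,1,1,1,1])

```text
time_s: 28.62
position: [0.4349, -0.0539, 0.0329]
tcp_rot: [[-0.056, 0.998, -0.002], [0.998, 0.056, -0.013], [-0.013, -0.003, -1.0]]
force: [-0.2, 0.5, -1.1]
opening: 0.207
grasp_force: 30.0
```

```bash
python3 - <<'E'
from h import *
a,r=grilles()
m=((r.max(2)>75)*255).astype(np.uint8);m=cv2.morphologyEx(m,cv2.MORPH_CLOSE,np.ones((15,15)));m[:,:150]=0;m[:,610:]=0;m[:60]=0
for k in cv2.findContours(m,0,1)[0]:
    (x,y),(ww,hh),an=cv2.minAreaRect(k)
    if ww*hh>6000: print('g',np.round([.40+x/1500,.16-y/1500,ww/1500,hh/1500,an],3))
s=read_state();print(s['position'],s['tcp_rot'][:,0])
E
```

```text
g [ 0.653 -0.442  0.035  0.306 90.   ]
g [ 0.748 -0.334  0.122  0.126  2.726]
g [ 0.706 -0.136  0.129  0.127 87.274]
g [ 0.561  0.03   0.131  0.125 88.091]
[ 0.4351 -0.054   0.0332] [-0.0567  0.9983 -0.013 ]
```

Call:
jog_arm(delta_pos=[[1.5,0,0],[3,0,0],[4,0,0],[5,0,0],[6,0,0],[7,0,0],[8,0,0],[8.5,0,0],[8.5,0,0],[6,0,0],[4,0,2],[0,0,9]], turn=[0,0,0,0,0,0,0,0,0,0,0,0], grip=[1,1,1,1,1,1,1,1,1,1,1,1])

```text
time_s: 30.18
position: [0.4423, -0.0535, 0.1057]
tcp_rot: [[-0.059, 0.998, -0.007], [0.998, 0.058, -0.011], [-0.011, -0.007, -1.0]]
force: [0.8, -1.4, -1.1]
opening: 0.207
grasp_force: 30.0
```

```bash
python3 - <<'E'
from h import *
a,r=grilles()
m=((r.max(2)>75)*255).astype(np.uint8);m=cv2.morphologyEx(m,cv2.MORPH_CLOSE,np.ones((15,15)));m[:,:150]=0;m[:,610:]=0;m[:60]=0
for k in cv2.findContours(m,0,1)[0]:
    (x,y),(ww,hh),an=cv2.minAreaRect(k)
    if ww*hh>6000: print('g',np.round([.40+x/1500,.16-y/1500,ww/1500,hh/1500,an],3))
c=capture('wrist')
s=read_state();print(s['position'],s['tcp_rot'][:,0])
d=s['tcp_rot'][:,0];l=np.array([-d[1],d[0],0]);o=s['position']-[0,0,.018]
print([np.round(proj(c,o+d*.126+l*y+[0,0,.003]),1) for y in(.025,-.025)])
w=c['color'].astype(int);
for col in(290,320,345):
    g=w[:60,col].max(1);print(col,np.argmax(np.abs(np.diff(g))),[int(v) for v in g[8:36:3]])
E
```

```text
g [ 0.653 -0.442  0.035  0.306 90.   ]
g [ 0.748 -0.334  0.122  0.126  2.726]
g [ 0.706 -0.136  0.129  0.127 87.026]
g [ 0.601  0.031  0.131  0.128 86.285]
[ 0.4415 -0.0531  0.1099] [-0.0582  0.9982 -0.0132]
[array([274.5,  24.3]), array([367.4,  24.2])]
290 19 [220, 218, 215, 216, 242, 244, 244, 245, 245, 244]
320 18 [212, 213, 207, 202, 243, 244, 245, 245, 246, 245]
345 19 [158, 151, 140, 109, 224, 245, 245, 244, 244, 243]
```

Grille 1 now sits at (.601,.031), clear of the near reach limit. I'll line up behind it.

Call:
jog_arm(delta_pos=[[-2,2,0],[-4,4,0],[-5.2,6,0],[-5.2,7.1,0],[-5.2,7.1,0],[-5.2,7.1,0],[-5.2,7.1,0],[-5.2,7.1,0],[-5.2,7.1,0],[-5.2,7.1,-4],[-5.2,7.1,-7],[-5.2,7.1,-7]], turn=[-10,-20,-30,-40,-50,-60,-70,-80,-90,-90,-90,-90], grip=[1,1,1,1,1,1,1,1,1,1,1,1])

```text
time_s: 31.78
position: [0.3908, 0.0176, 0.0348]
tcp_rot: [[0.998, 0.058, -0.016], [0.058, -0.998, 0.004], [-0.016, -0.005, -1.0]]
force: [-0.1, 0.7, -1.6]
opening: 0.203
grasp_force: 30.0
```

```bash
python3 - <<'E'
from h import *
c=capture('wrist');cv2.imwrite('pics/w11.png',c['color']);s=read_state();print(s['position'],s['tcp_rot'][:,0],s['joint_positions'])
g=c['color'].max(2).astype(int)
for col in(240,260,380,400):
    x=g[:60,col];print(col,[int(v) for v in x[0:60:4]])
print(plane(c,(320,20),.016))
E
```

```text
[0.3913 0.0175 0.0359] [ 0.9982  0.0586 -0.0143] [-13.8961  36.3127 122.9485  -0.0054  21.5937  72.7482]
240 [51, 54, 53, 55, 54, 50, 54, 52, 54, 56, 57, 55, 56, 51, 55]
260 [51, 51, 52, 53, 55, 55, 50, 51, 57, 51, 52, 56, 52, 50, 55]
380 [56, 56, 54, 54, 53, 56, 36, 35, 34, 33, 37, 35, 30, 34, 37]
400 [54, 49, 55, 57, 56, 50, 52, 52, 55, 54, 53, 53, 56, 53, 53]
[0.5197 0.0238 0.016 ]
```

Call:
jog_arm(delta_pos=[[0,0,-0.6],[0,0,-1.0],[0,0,-1.0],[1.5,0.1,-1.0],[3,0.2,-1.0],[4.2,0.3,-1.0],[5,0.3,-1.0],[5,0.3,-1.0]], turn=[0,0,0,0,0,0,0,0], grip=[1,1,1,1,1,1,1,1])

```text
time_s: 32.83
position: [0.4421, 0.0204, 0.0267]
tcp_rot: [[0.998, 0.059, -0.012], [0.059, -0.998, 0.003], [-0.011, -0.003, -1.0]]
force: [-0.2, -0.1, -2.7]
opening: 0.202
grasp_force: 30.0
```

```bash
python3 - <<'E'
from h import *
c=capture('wrist');cv2.imwrite('pics/w12.png',c['color']);s=read_state();print(s['position'],s['tcp_rot'][:,0],s['force'])
g=c['color'].max(2).astype(int)
for col in(240,260,310,380,400):
    x=g[:110,col];print(col,[int(v) for v in x[0:110:5]])
print(plane(c,(320,70),.016),plane(c,(320,80),.016))
E
```

```text
[0.4412 0.0205 0.0267] [ 0.9982  0.0591 -0.0128] [-0.2006  0.5952 -0.7084]
240 [64, 63, 130, 238, 239, 209, 67, 60, 238, 153, 151, 154, 154, 153, 239, 233, 63, 63, 64, 61, 65, 58]
260 [239, 239, 240, 241, 240, 238, 238, 238, 240, 240, 241, 241, 243, 241, 242, 232, 65, 64, 61, 65, 66, 64]
310 [239, 240, 241, 243, 241, 243, 243, 241, 243, 241, 243, 242, 242, 241, 240, 231, 254, 254, 254, 254, 254, 254]
380 [67, 82, 241, 241, 240, 241, 177, 240, 241, 241, 242, 243, 243, 243, 241, 225, 66, 64, 64, 64, 63, 63]
400 [68, 68, 63, 241, 240, 63, 65, 65, 209, 241, 242, 241, 242, 241, 240, 225, 66, 62, 66, 62, 66, 61]
[0.5456 0.0252 0.016 ] [0.5406 0.0249 0.016 ]
```

The blade is under grille 1: the plate edge at row 78 covers it. I'll run the same arc.

Call:
jog_arm(delta_pos=[[0,0,0.6],[0.2,0,1.4],[0.4,0,2.2],[0.6,0,3.0],[1.0,0.1,3.7],[1.4,0.1,4.4],[1.8,0.1,5.1],[2.3,0.1,5.7],[2.9,0.2,6.3],[3.4,0.2,6.8],[4.4,0.3,7.5],[5.5,0.3,8.1]], turn=[0,0,0,0,0,0,0,0,0,0,0,0], grip=[1,1,1,1,1,1,1,1,1,1,1,1])

```text
time_s: 34.38
position: [0.4974, 0.0235, 0.1081]
tcp_rot: [[0.998, 0.059, -0.012], [0.059, -0.998, 0.003], [-0.012, -0.004, -1.0]]
force: [-0.4, 0.3, -2.1]
opening: 0.207
grasp_force: 30.0
```

Call:
jog_arm(delta_pos=[[1.1,0.1,0.4],[2.2,0.1,0.8],[3.4,0.2,0.9],[4.6,0.3,0.9],[5.6,0.3,0.9],[6.6,0.4,0.9],[7.6,0.4,0.9],[8.6,0.5,0.9],[9.4,0.5,0.9],[9.4,0.5,0.9],[7,0.5,3],[0,0.5,8]], turn=[0,0,0,0,0,0,0,0,0,0,0,0], grip=[1,1,1,1,1,1,1,1,1,1,1,1])

```text
time_s: 35.88
position: [0.5157, 0.0281, 0.1736]
tcp_rot: [[0.998, 0.059, -0.013], [0.059, -0.998, 0.003], [-0.013, -0.004, -1.0]]
force: [0.4, -0.5, -1.0]
opening: 0.202
grasp_force: 30.0
```

Call:
jog_arm(delta_pos=[[-5,3,2],[-8,8,2],[-8,13,2],[-8,18,2],[-8,23,2],[-8,28,2],[-8,29,2],[-8,29,2],[-8,29,2],[-8,29,2],[-8,29,2],[-8,29,2]], turn=[10,20,30,40,50,60,70,80,90,100,110,120], grip=[1,1,1,1,1,1,1,1,1,1,1,1])

```text
time_s: 37.38
position: [0.4349, 0.3181, 0.1939]
tcp_rot: [[-0.555, 0.832, 0.003], [0.832, 0.555, -0.013], [-0.012, -0.005, -1.0]]
force: [-0.7, -0.1, -1.6]
opening: 0.203
grasp_force: 30.0
```

```bash
python3 - <<'E'
from h import *
a,r=grilles()
m=((r.max(2)>75)*255).astype(np.uint8);m=cv2.morphologyEx(m,cv2.MORPH_CLOSE,np.ones((15,15)));m[:,:150]=0;m[:,610:]=0;m[:60]=0
for k in cv2.findContours(m,0,1)[0]:
    (x,y),(ww,hh),an=cv2.minAreaRect(k)
    if ww*hh>6000: print('g',np.round([.40+x/1500,.16-y/1500,ww/1500,hh/1500,an],3))
w=capture('wrist');cv2.imwrite('pics/s13.png',np.hstack([cv2.resize(r,(297,400)),w['color'][0:400,60:560]]))
s=read_state();print(s['position'],s['tcp_rot'][:,0],s['force'],s['joint_positions'])
E
```

```text
g [ 0.653 -0.442  0.035  0.306 90.   ]
g [ 0.748 -0.334  0.122  0.126  2.632]
g [ 0.706 -0.137  0.128  0.126 87.138]
g [ 0.746  0.046  0.142  0.129 86.673]
[0.435  0.3181 0.1939] [-0.55    0.8351 -0.0121] [-0.3027  0.0388 -1.1244] [24.7165 25.8872 96.0071 -0.8562 58.273  -8.1996]
```

View pics/s13.png

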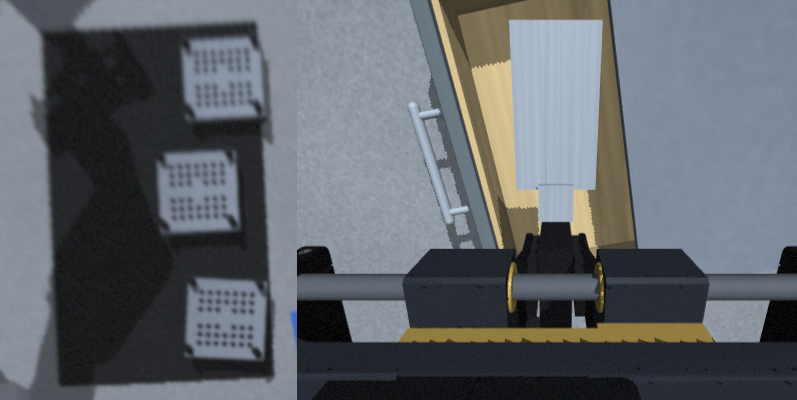

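All three grilles lie badge down, on their own and inside the mat. The drawer is still open below the spatula, so I'll put it back at its original pose.

Call:
jog_arm(delta_pos=[[-1.1,-0.7,0],[-1.1,-0.7,0],[-1.1,-0.7,-3],[-1.1,-0.7,-7],[-1.1,-0.7,-11],[-1.1,-0.7,-14],[-1.1,-0.7,-15],[-1.1,-0.7,-15.3],[-1.1,-0.7,-15.3]], turn=[8,12,12,12,12,12,12,12,12], grip=[1,1,1,1,1,1,1,1,1])

```text
time_s: 38.6
position: [0.4254, 0.312, 0.0422]
tcp_rot: [[-0.711, 0.703, 0.008], [0.703, 0.711, -0.01], [-0.013, -0.001, -1.0]]
force: [0.3, 0.2, -1.9]
opening: 0.202
grasp_force: 30.0
```

Call:
jog_arm(delta_pos=[[0,0,-0.2],[0,0,-0.2],[0,0,-0.2],[0,0,-0.2],[0,0,-0.2],[0,0,4],[0,0,9],[-4,-2,9],[-8,-4,9],[-10.6,-5,9],[-10.6,-5,9],[-10.6,-5,9]], turn=[0,0,0,0,0,0,0,0,0,0,0,0], grip=[1,0.6,0.4,0.4,0.4,0.4,0.4,0.4,0.55,0.68,0.68,0.68])

```text
time_s: 40.1
position: [0.3207, 0.2623, 0.1312]
tcp_rot: [[-0.712, 0.702, 0.009], [0.702, 0.712, -0.01], [-0.013, -0.001, -1.0]]
force: [1.0, 0.5, 0.8]
opening: 0.333
grasp_force: 0.0
```

```bash
python3 - <<'E'
from h import *
c=capture('wrist');b=capture('side');cv2.imwrite('pics/f.png',np.vstack([c['color'][:300,60:560],cv2.resize(b['color'][220:400,170:470],(500,300))]))
s=read_state();print(s['position'],s['tcp_rot'][:,0],s['opening'])
E
```

```text
[0.3207 0.2623 0.1311] [-0.7116  0.7025 -0.0132] 0.32453798703841363
```

View pics/f.png

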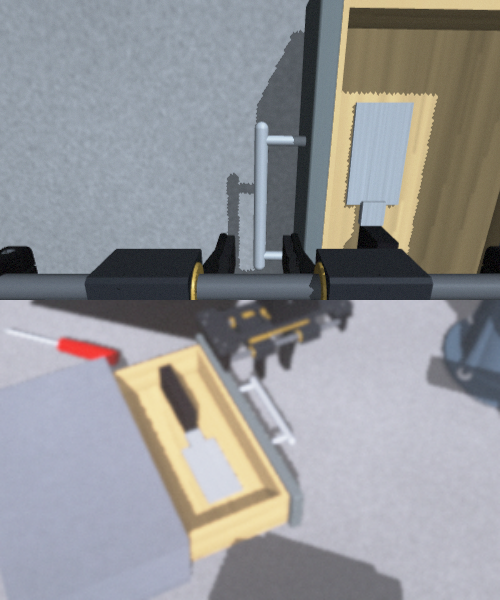

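The spatula lies flat in the drawer and the bar is centred between the fingers. I'll grip the bar and push the drawer shut.

Call:
jog_arm(delta_pos=[[0,0,-4],[0,0,-8],[0,0,-8.5],[0,0,-8.5],[0,0,-8.5],[0,0,-8.5],[1.5,1.4,-8.5],[3,2.9,-8.5],[4.5,4.4,-8.5],[6,5.8,-8.5],[7.5,7.2,-8.5],[8.5,8.2,-8.5]], turn=[0,0,0,0,0,0,0,0,0,0,0,0], grip=[0.68,0.68,0.68,1,1,1,1,1,1,1,1,1])

```text
time_s: 41.7
position: [0.4035, 0.3442, 0.0471]
tcp_rot: [[-0.712, 0.703, 0.006], [0.703, 0.712, -0.011], [-0.012, -0.003, -1.0]]
force: [-2.7, 0.5, 5.4]
opening: 0.116
grasp_force: 30.0
```

Call:
jog_arm(delta_pos=[[0.8,0.8,0],[1.4,1.4,0],[1.8,1.8,0],[2.1,2.1,0],[2.1,2.1,0]], turn=[0,0,0,0,0], grip=[1,1,1,1,1])

```text
time_s: 42.32
position: [0.4209, 0.3615, 0.0471]
tcp_rot: [[-0.713, 0.701, -0.001], [0.701, 0.713, -0.018], [-0.011, -0.013, -1.0]]
force: [-6.1, -6.8, 12.4]
opening: 0.116
grasp_force: 30.0
```

Call:
jog_arm(delta_pos=[[0.4,0.4,0],[0.4,0.4,0]], turn=[0,0], grip=[1,1])

```text
time_s: 42.58
position: [0.4208, 0.3615, 0.0469]
tcp_rot: [[-0.714, 0.7, -0.01], [0.7, 0.713, -0.026], [-0.011, -0.026, -1.0]]
force: [-10.7, -15.2, 20.5]
opening: 0.117
grasp_force: 30.0
```

The position stays put while the force rises, so the drawer is shut. I'll ease off, release, go up and check.

Call:
jog_arm(delta_pos=[[-0.4,-0.4,0],[-0.7,-0.7,0],[-0.7,-0.7,0],[-0.7,-0.7,0],[-0.7,-0.7,0],[-0.7,-0.7,5],[-0.7,-0.7,11],[-5,-8,15],[-5,-12,15],[-5,-12,15]], turn=[0,0,0,0,0,0,0,0,0,0], grip=[1,1,0.68,0.68,0.68,0.68,0.68,0.68,0.68,0.68])

```text
time_s: 43.82
position: [0.3771, 0.2458, 0.1967]
tcp_rot: [[-0.71, 0.704, 0.005], [0.704, 0.71, -0.012], [-0.012, -0.005, -1.0]]
force: [0.3, -0.2, -0.5]
opening: 0.317
grasp_force: 0.0
```

```bash
python3 - <<'E'
from h import *
b=capture('side');a,r=grilles()
m=((r.max(2)>75)*255).astype(np.uint8);m=cv2.morphologyEx(m,cv2.MORPH_CLOSE,np.ones((15,15)));m[:,:150]=0;m[:,610:]=0;m[:60]=0
for k in cv2.findContours(m,0,1)[0]:
    (x,y),(ww,hh),an=cv2.minAreaRect(k)
    if ww*hh>6000: print('g',np.round([.40+x/1500,.16-y/1500,ww/1500,hh/1500,an],3))
c=b['color'].astype(int)
m=((c[...,2]-c[...,0]>40)&(c.max(2)>100)).astype(np.uint8)  # wood colour
sub=np.zeros_like(m);sub[250:400,225:340]=1;print('wood px',int((m*sub).sum()))
m=((c[...,2]-c[...,1]>80)).astype(np.uint8);ys,xs=np.where(m);print('driver red',xs.mean(),ys.mean())
b0=cv2.imread('pics/side0.png').astype(int);ys,xs=np.where(b0[...,2]-b0[...,1]>80);print('before',xs.mean(),ys.mean())
print('wood before',int((((b0[...,2]-b0[...,0]>40)&(b0.max(2)>100))*sub).sum()))
print(read_state()['position'],read_state()['opening'])
# bar brightness shift near handle
for im in(b0,c):
    z=im[280:330,262:300].min(2);ys,xs=np.where(z>185);print('bar',len(xs),xs.mean()+262 if len(xs) else 0,ys.mean()+280 if len(xs) else 0)
E
```

```text
g [ 0.653 -0.442  0.035  0.306 90.   ]
g [ 0.748 -0.334  0.122  0.126  2.573]
g [ 0.706 -0.137  0.128  0.126 87.138]
g [ 0.746  0.046  0.143  0.129 86.82 ]
wood px 95
driver red 220.53956834532374 249.45323741007195
before 220.54779411764707 249.45220588235293
wood before 92
[0.3792 0.248  0.1964] 0.317298150917312
bar 177 278.2090395480226 307.64406779661016
bar 364 282.15384615384613 304.75824175824175
```

```bash
python3 - <<'E'
from h import *
a=capture('scene')['color'].astype(int);a0=cv2.imread('pics/scene0.png').astype(int)
for im in(a0,a):
    s=im[85:185,370:425];m=(s[...,2]-s[...,0]>20)&(s.max(2)>70);ys,xs=np.where(m);print('wood scene',m.sum(),xs.mean()+370 if m.sum() else 0,ys.mean()+85 if m.sum() else 0)
    s=im[115:165,375:400];m=(s.min(2)>150);ys,xs=np.where(m);print('bar',m.sum(),xs.mean()+375,ys.mean()+115)
b0=cv2.imread('pics/side0.png').astype(int);b=capture('side')['color'].astype(int)
for im in(b0,b):
    m=(im[250:400,225:340,2]-im[250:400,225:340,0]>20);ys,xs=np.where(m);print('wood side',m.sum(),xs.mean()+225,ys.mean()+250)
w=capture('wrist')
for X in([.44,.34,.057],[.4,.38,.057]):print(proj(w,X))
print('shift for 1cm along cab x, side px',np.subtract(proj(capture('side'),[.421,.369,.057]),proj(capture('side'),[.414,.362,.057])))
E
```

```text
wood scene 0 0 0
bar 0 nan nan
wood scene 9 371.55555555555554 86.33333333333333
bar 1 386.0 136.0
wood side 104 232.94230769230768 252.73076923076923
wood side 109 233.24770642201835 252.8348623853211
(np.float64(420.8121748471557), np.float64(169.10918381145785))
(np.float64(427.3465386702733), np.float64(112.3636840856736))
shift for 1cm along cab x, side px [-4.0932  1.5284]<stdin>:5: RuntimeWarning: Mean of empty slice.
  ret = ret.dtype.type(ret / rcount)
```

```bash
python3 - <<'E'
from h import *
b0=cv2.imread('pics/side0.png');C=capture('side');b=C['color']
x=np.array([.713,.70,0]);y=np.array([-.70,.713,0])
for yo in(-.12,.12):
  for z in(.06,):
    P=[np.array([.4148,.365,0])+x*t+y*yo+[0,0,.085] for t in np.arange(-.01,.09,.004)]
    for im in(b0,b):print(yo,[int(im[int(round(v)),int(round(u))].astype(int).sum()/3) for u,v in(proj(C,p) for p in P)])
# bar in side, before/after
for im in(b0,b):
    out=[]
    for yo in(-.045,-.03,.03,.045):
        t=np.arange(-.03,.045,.002);v=[]
        for k in t:
            u=proj(C,np.array([.4148,.365,.057])+x*k+y*yo);v.append(float(cv2.getRectSubPix(im,(1,1),(float(u[0]),float(u[1]))).mean()))
        out.append((round(float(t[int(np.argmax(v))]),3),max(v)))
    print('bar',out)
E
```

```text
-0.12 [180, 180, 179, 179, 181, 176, 144, 113, 107, 108, 107, 115, 141, 141, 119, 119, 164, 169, 168, 169, 170, 169, 167, 168, 167]
-0.12 [192, 190, 190, 193, 189, 188, 182, 154, 118, 114, 116, 116, 137, 143, 126, 129, 174, 179, 179, 180, 179, 182, 180, 178, 179]
0.12 [174, 174, 177, 176, 173, 172, 139, 107, 107, 112, 109, 119, 139, 139, 121, 134, 158, 160, 160, 154, 158, 157, 160, 159, 157]
0.12 [185, 188, 190, 189, 187, 186, 179, 129, 112, 117, 115, 113, 122, 145, 124, 147, 170, 168, 168, 167, 168, 168, 169, 171, 170]
bar [(0.0, 206.66666666666666), (0.0, 206.0), (-0.002, 205.33333333333334), (0.0, 203.0)]
bar [(0.004, 219.0), (0.002, 215.66666666666666), (0.002, 218.0), (0.002, 216.0)]
```

```bash
python3 -c "
from rig import *
print(hand_in())"
```

```text
the job is handed in; nothing more can be done
None
```

I turned all three grilles badge side down with the spatula, laid it back in the drawer, pushed the drawer to its stop and handed the job in at about 44 s; no verdict came back.

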